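# Release the ratchet on a sugarpaste extruder and take its barrel off

### The job

The hand-cranked sugarpaste extruder is still wound up tight on its empty barrel. Press the pawl's red thumb button gently, never over 15 N nor hard down on its stop, hold it until the ram has run all the way back, then let the pawl drop onto the wheel again. Slide the barrel off the nose towards the ram and lay it in the saddles of the blue stand without dropping it or disturbing the other things.

Things in the scene. Friction and masses are not known exactly. Their poses are not given: they have to be found in the camera images.
- extruder: White bench extruder, fixed down: base plate 120 x 330 mm, top 18 mm above the worktop. Origin: centre of the base's underside. Its y axis is the line of nose, barrel, ram and rack rod: nose plate (118 mm high) at y -138 to -150 mm, a cone beyond it to -186; gear case (64 mm wide, 122 high) at y 53 to 123; the rod's rear end comes out to y 218 as the ram runs back.
- shaft_axis (a point): Centre of the steel ratchet wheel (12 teeth, 72 mm across, 10 mm thick) on the extruder's +x side, at x 41.5, y 88, z 102 mm in the extruder's frame; it turns about x. On the same shaft, on the -x side, is the black crank handwheel (98 mm across, top 151 mm high, wooden handle out to x -80 mm), which turns 200 degrees by itself as the ram runs back.
- pawl_tail (a point): Top of the dark steel pawl tail at x 41.5, y 0, z 149.5 mm in the extruder's frame at rest. Screwed into it here is a red thumb button, 26 mm across; it is set high or low, so its top is 7 to 17 mm above this point (not measured: feel for it). The pawl's pin lies along x, 46 mm from here towards the wheel. Pushed straight down 6.5 mm the nose clears the teeth; hard stop at 8.5 mm.
- pawl (a joint): Angle of the sprung pawl, rad: 0 down in the wheel, clear of the teeth from about 0.14, hard stop at 0.19. Drawing the nose out of the loaded tooth takes some 8 to 13 N at the button; it comes free suddenly, and 4 to 6 N then keep it off. Let go early, it catches the next tooth. Over 15 N is forcing it.
- ram (a joint): How far the ram has backed off, m: 0 wound up on the barrel, 0.0725 fully home at its rear stop. A damped return spring (about 10 N) drives it along the extruder's +y at some 30 mm/s whenever the pawl is clear; 10.5 mm per tooth. Its white plug (33 mm across) sits 45 mm deep in the barrel at 0 and is out of it from 0.045 on.
- barrel: Empty stainless tube, open at both ends, 46 mm outside, wall 3 mm, 100 mm long, 0.24 to 0.42 kg. Origin: its centre; y is the tube's axis. It starts in two V saddles (16 mm long, 32 mm either side of its middle), free in between down to the base plate. Either end may go either way in the stand.
- barrel_seat (a point): Where the barrel's centre is at the start: x 0, y -87.5, z 75 mm in the extruder's frame. The nose end is pushed 10 mm over a spigot with 3.5 mm slack all round: the barrel must slide 10 mm along the extruder's +y to come off. With the ram home there are 26 mm that way before it meets the plug.
- stand_seat (a point): Centre of a barrel lying properly in the blue stand, 48 mm above the worktop. The fixed stand has a base 90 x 130 mm, 8 mm thick, and two white V saddles (16 mm long) 32 mm either side of the middle along its y axis, the line the barrel must lie along. It stands to the left or the right of the extruder.
- cutter_tub: Orange open tub, 80 mm across, 75 mm high. Bystander. Origin under its centre.
- colour_jar: Small jar with green cap, 40 mm across, 60 mm high. Bystander. Origin under its centre.
- ring_cutter: Steel ring cutter, 68 mm across, 30 mm high. Bystander. Origin under its centre.
- cone_holder: Blue cone, 48 mm across the foot, with a white upright stick, 144 mm high in all. Bystander. Origin under its centre.
Not all that is in view belongs to the job. What is shaped like the barrel but green is not meant. Leave any grey look-alike of the part that bears stand_seat alone.

How it is judged:
By the outcome, as a careful person would: the job done as asked, in the order asked, and still so for the second after the job is handed in, with the robot touching nothing.
It also fails if it takes over 64 s, if anything falls off the work surface, if the arm or the gripper's body presses on something with over 40 N, if the wrist force passes 120 N, or if a joint passes its speed limit or range.

### The arm

A 6-joint arm with a two-finger parallel gripper is mounted at the origin on the work surface. World frame = base frame: x ahead of the robot, y to its left, z up, the work surface at z = 0. Lengths are in mm, angles in rad, forces in N, time in s.
With the tool pointing down it reaches from about 325 to 750 mm from the base axis. Payload 7.6 kg.
Tool frame: the origin (TCP) lies on the front face of the gripper's body, between the roots of the fingers; the fingertips stand 73 mm ahead of it and the grasp point (between the pads) lies 54 mm ahead of it; z points along the fingers, y is the line along which they close (so a half turn about z gives the same grasp; the last joint's range is limited). The gripper opens to 85 mm and grips with 20 to 120 N. Pads are 22 mm wide; open, the fingers measure 114 mm over their backs; the gripper's body (76 mm by 85 mm) begins 54 mm behind the grasp point. The pads swing forward as they close: fully open they stand 13 mm farther back than shut.
Start: joints at [1.254, 0.052, 1.401, -0, 1.689, -0.07], TCP at [128.239, 509.111, 303.923] pointing down, gripper open.
Joint ranges: [-2.9, 2.9], [-0.91, 2.17], [0.12, 2.37], [-1.06, 4.2], [0.26, 2.73], [-2.93, 2.93]. Speed limits (rad/s): [2.57, 2.57, 3.01, 3.14, 3.14, 3.14].

### API

Orientations are given as a 3x3 rotation matrix whose columns are the frame's x, y, z axes.
In Python, from workcell import r gives the robot as it stands. Calls block until the motion is done:
- r.move_pose(position, orientation): joint-space move of the TCP to a pose.
- r.movel(position, attitude=None, max_speed=150, threshold=None): straight line of the TCP; attitude=None keeps the orientation; max_speed is the mean speed in mm/s. With threshold (N) it stops when the force on the tool has changed by that much, and returns True; else False.
- r.set_joints(angles): joint-space move.
- r.set_gripper(opening): opening from 0.0 (shut) to 1.0 (fully open); the grip force is fixed at half the most; returns when the fingers have stopped.
- r.wait(seconds).
- r.ik(position, orientation): joint angles nearest the present ones, or None.
- r.get_state(): the state.
- r.read_camera(name): name is "side" or "top" or "wrist"; returns a dict with "frame" (420x560x3 uint8, blue, green, red), "vertical_fov" (degrees; the focal length in pixels is half the picture's height over the tangent of half this angle, whatever the lens; pixels are square), "cx", "cy" (the principal point, pixels), "pose" (4x4, takes a point from camera to world coordinates); the wrist camera has in their place "mount" (4x4, takes a point from camera to tool coordinates, whose origin is the TCP and whose axes are the flange's). Camera axes: x right, y down, z forward; pixel columns grow to the right and rows downward; lengths in mm; the calibration is good to about 2 mm. A picture is of the moment at which its call begins: read the wrist's pose just before it. There is no depth.
A pose or a line that the arm cannot do raises r.IKError and nothing moves.
- r.sign_off(): hands the job in; it is judged then, once.
Trained networks look in a picture, given as the dict that the camera call returned (one of the last four; its "shot" number tells which), for a name from the list of things; names that differ only in an ending like _2 or _b are one class to them, and where a whole thing is asked for, a point or a joint stands for the part that bears it (a point fixed in the world has none). Each returns a list of dicts, best first, with "p" (0 to 1); they miss things now and then, are a little off and sometimes report something else, mostly with a low value. They report only what shows in the picture. A call takes as long as a camera call. They do not tell look-alikes from the thing itself.
- r.regions_of(picture, name): "mask" (420x560 bool, what is visible of it).
- r.tip_of(picture, name): "point" ([x, y, z] in mm, in the coordinates of the camera as it stood for that picture, good to about 4 mm: a listed point, or the origin of a listed thing).
The state is a dict: "clock": time; "q": joint angles; "qd": joint speeds; "joint_torque": joint torques, N m; "tool_pos": TCP position; "ee_rot": TCP orientation; "force": force on the tool from outside, world axes, zero at the start; "moment": the same for the moment, N m; "opening": opening from 0.0 (shut) to 1.0 (fully open); "gripper_force": force on a finger pad.
Only numpy, scipy, OpenCV 4.12 (cv2) and the standard library are available. Lean on these libraries where they do the work, as an engineer would, in place of code of your own. Each camera call takes 0.05 s, during which the arm holds its last target. There are 200 camera calls.

## Working session

There is one attempt and no reset: what is moved stays moved. The work goes in short steps, each a Python script; the robot and the scene stay as the last script left them, time stands still between calls to the robot, and variables do not carry over. Pictures are saved under pics/ and viewed, at most 10 in all, crops included, and the job is handed in when it is done.

```bash
mkdir -p pics; ls; cat > h.py <<'E'
import numpy as np, cv2
from workcell import r
def pose(p,s=None):
    if 'pose' in p: return np.array(p['pose'])
    T=np.eye(4);T[:3,:3]=np.array(s['ee_rot']);T[:3,3]=s['tool_pos'];return T@np.array(p['mount'])
def shot(n):
    s=r.get_state();p=r.read_camera(n);return p,pose(p,s)
def tip(p,T,name):
    return [(round(d['p'],2),(T@np.r_[d['point'],1])[:3].round(1)) for d in r.tip_of(p,name)[:3]]
def foc(p): return 210/np.tan(np.radians(p['vertical_fov'])/2)
def proj(p,T,X):
    c=np.linalg.inv(T)@np.r_[X,1];f=foc(p);return p['cx']+f*c[0]/c[2],p['cy']+f*c[1]/c[2]
def down(yaw): # tool y axis (closing) at angle yaw in world
    y=np.array([np.cos(yaw),np.sin(yaw),0]);z=np.array([0,0,-1.]);return np.c_[np.cross(y,z),y,z]
E
python3 - <<'E'
from h import *
for n in ("top","side"):
    p,T=shot(n);cv2.imwrite(f"pics/{n}0.png",p['frame'])
    print(n,T[:3,3].round(),T[:3,2].round(2),p['vertical_fov'])
    for k in "extruder shaft_axis pawl_tail barrel barrel_seat stand_seat cutter_tub colour_jar ring_cutter cone_holder".split(): print(k,tip(p,T,k))
s=r.get_state();print(s)
E
```

```text
pics
top [ 475.   38. 1188.] [ 0.04 -0.03 -1.  ] 49.29065974824026
extruder [(0.97, array([530.1, -19.8,   1.7]))]
shaft_axis [(0.7, array([566.9,  73.1, 105.3])), (0.25, array([799.7, 109.9,   2.4]))]
pawl_tail [(0.68, array([572. , -15.4, 150. ]))]
barrel [(0.95, array([704.9, -47.1,  23.9])), (0.78, array([ 535.6, -107. ,   74.9]))]
barrel_seat [(0.64, array([ 536.8, -107.1,   73.2])), (0.2, array([375.7, 160.3,   1.9]))]
stand_seat [(0.93, array([434.9, 332. ,  43.4])), (0.59, array([283.7, 397.8,  43.3]))]
cutter_tub [(0.93, array([ 447. , -329.9,    2.9]))]
colour_jar [(0.63, array([ 376.2, -126.9,   -0.4]))]
ring_cutter [(0.45, array([376.7, 161. ,  -0.5]))]
cone_holder [(0.81, array([798.7, 110.7,  -0.9]))]
side [ -11. -480.  831.] [ 0.52  0.49 -0.7 ] 57.880483376554636
extruder []
shaft_axis [(0.64, array([ 438.6, -329.2,   -0.9])), (0.63, array([570.7,  69.5, 100.6]))]
pawl_tail []
barrel [(0.79, array([ 531.7, -108.3,   77.4])), (0.71, array([701.1, -49.2,  25. ])), (0.33, array([ 4.386e+02, -3.270e+02, -1.000e-01]))]
barrel_seat [(0.57, array([ 534.9, -108.2,   75. ]))]
s
[... 528 characters left out ...]
, -7.03157931e-02]), 'qd': array([ 2.33280442e-03,  1.66435610e-03,  9.33839715e-04,  9.25245810e-04,
       -2.30783098e-06, -3.89933948e-04]), 'joint_torque': array([-1.66729546e-04, -3.81539583e+01, -3.60315800e+01, -1.53217302e-04,
        1.00489926e-04, -1.51827555e-05]), 'tool_pos': array([128.22917966, 509.11684597, 303.93613   ]), 'ee_rot': array([[-9.69706304e-01,  2.44273790e-01,  1.18040653e-06],
       [ 2.44273788e-01,  9.69706296e-01,  1.30652425e-04],
       [ 3.07703154e-05,  1.26982823e-04, -9.99999991e-01]]), 'force': array([-0.04042474, -0.19313316,  0.69245158]), 'moment': array([-0.03713399,  0.00146695,  0.02041644]), 'gripper_force': 0.0, 'opening': 1.000244149949616}
```

View pics/top0.png

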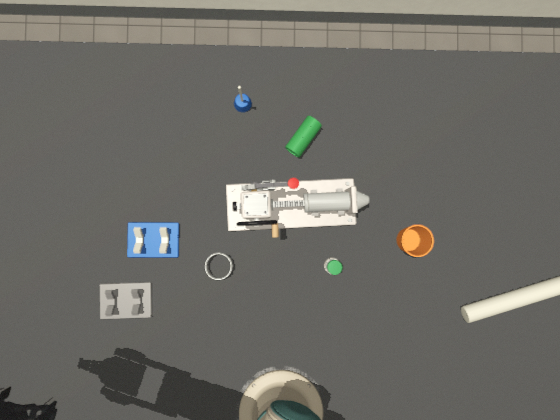

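View pics/side0.png

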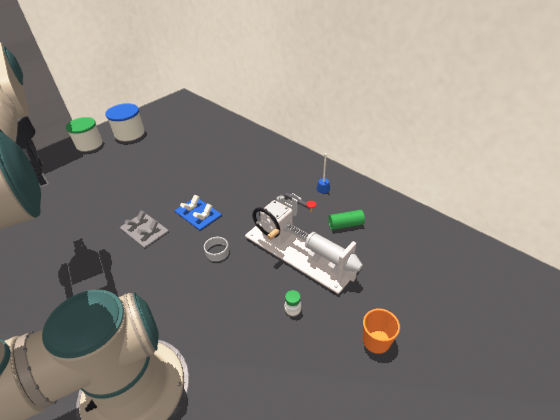

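The top view shows the extruder at about (292,205) with the red button at (293,183). The blue stand is at (153,240) and its grey look-alike at (125,300). Next I'll take a closer look with the wrist camera.

```bash
python3 - <<'E'
from h import *
def axis(p,T,name,z,near):
    for d in r.regions_of(p,name)[:3]:
        m=np.argwhere(d['mask'])[:,::-1].astype(float)
        f=foc(p);c=np.c_[(m-[p['cx'],p['cy']])/f,np.ones(len(m))]@T[:3,:3].T
        w=T[:3,3]+c*((z-T[2,3])/c[:,2])[:,None]
        R=cv2.minAreaRect(w[:,:2].astype(np.float32));print('  rect',name,round(d['p'],2),np.round(cv2.boxPoints(R)).tolist())
def go(x,y,z,yaw):
    for a in (yaw,yaw+np.pi):
        q=r.ik([x,y,z],down(a))
        if q is not None: print('q',a,np.round(q,2))
    r.move_pose([x,y,z],down(yaw))
go(400,300,330,0.05)
p,T=shot("wrist");cv2.imwrite("pics/w1.png",p['frame']);print(T[:3,3].round(),T[:3,2].round(2))
print(tip(p,T,"stand_seat"));axis(p,T,"stand_seat",4,None)
go(500,-40,360,0.05)
p,T=shot("wrist");cv2.imwrite("pics/w2.png",p['frame']);print(T[:3,3].round(),T[:3,2].round(2))
for k in "extruder shaft_axis pawl_tail barrel barrel_seat".split(): print(k,tip(p,T,k))
axis(p,T,"barrel",75,None)
print(r.get_state()['clock'],r.get_state()['force'])
E
```

```text
q 0.05 [ 0.57 -0.02  1.43 -0.    1.74  0.52]
q 3.191592653589793 [ 0.57 -0.02  1.43 -0.    1.74 -2.62]
[396. 382. 401.] [ 0.02 -0.31 -0.95]
[(0.8, array([281.3, 399.6,  47.7])), (0.65, array([437.9, 330.6,  48.9]))]
  rect stand_seat 0.65 [[232.0, 465.0], [237.0, 332.0], [329.0, 335.0], [325.0, 468.0]]
  rect stand_seat 0.57 [[390.0, 399.0], [391.0, 267.0], [483.0, 268.0], [482.0, 400.0]]
q 0.05 [-0.15 -0.02  1.36 -0.    1.8  -0.2 ]
[496.  42. 431.] [ 0.02 -0.31 -0.95]
extruder [(0.78, array([532.2, -19.1,   4.9]))]
shaft_axis [(0.57, array([566.4,  76.8, 104.6]))]
pawl_tail [(0.81, array([567.7, -17.4, 151.4]))]
barrel [(0.94, array([699.6, -46.6,  22.3])), (0.67, array([ 537.5, -107.7,   76.6]))]
barrel_seat []
  rect barrel 0.78 [[626.0, -24.0], [714.0, -86.0], [737.0, -52.0], [649.0, 10.0]]
  rect barrel 0.67 [[512.0, -60.0], [518.0, -171.0], [564.0, -168.0], [557.0, -57.0]]
4.2333 [ 0.32419121  0.13237574 -0.61207127]
```

```bash
python3 - <<'E'
import cv2,numpy as np
cv2.imwrite("pics/w12.png",np.hstack([cv2.resize(cv2.imread(f"pics/w{i}.png"),(400,300),interpolation=cv2.INTER_AREA) for i in (1,2)]))
E
```

```text
(no output)
```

View pics/w12.png

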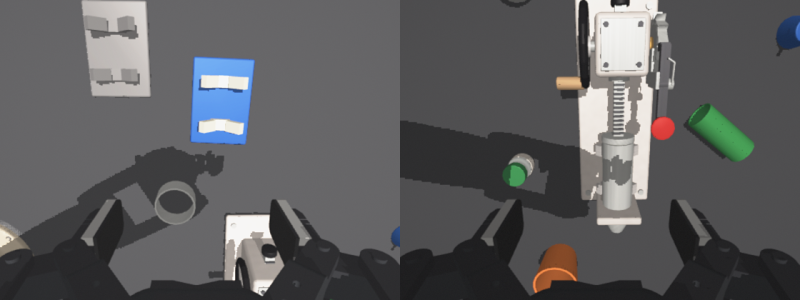

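```bash
python3 - <<'E'
from h import *
A=down(.055); X,Y=571.,-16.8
r.set_gripper(0)
r.move_pose([X,Y,250],A)
r.movel([X,Y,243],max_speed=40); r.wait(.2)
f0=r.get_state()['force'][2]
hit=r.movel([X,Y,226],max_speed=10,threshold=2.0)
s=r.get_state();zc=s['tool_pos'][2];print('hit',hit,zc,s['force'][2]-f0,s['clock'])
if hit:
    z=zc
    for i in range(30):
        z-=0.4; r.movel([X,Y,z],max_speed=8)
        s=r.get_state();d=zc-s['tool_pos'][2];f=s['force'][2]-f0;print(round(d,2),round(f,1),end=' | ')
        if f>14 or d>7.0: break
    print(s['clock'])
E
```

```text
hit True 232.33075900903967 3.826627171765069 7.1833
0.05 4.1 | 0.12 5.3 | 0.23 7.0 | 0.38 9.1 | 0.65 9.2 | 0.89 10.4 | 1.21 8.9 | 1.53 9.9 | 1.87 10.4 | 2.19 10.9 | 2.57 11.4 | 2.91 10.3 | 3.25 10.5 | 3.62 10.8 | 4.06 9.6 | 4.47 10.8 | 5.68 6.2 | 6.15 6.9 | 6.54 6.6 | 6.89 6.3 | 7.26 5.9 | 12.4333
```

```bash
python3 - <<'E'
from h import *
for i in range(4):
    r.wait(.7);s=r.get_state();print(s['tool_pos'][2],s['force'][2],s['clock'])
p,T=shot("top");cv2.imwrite("pics/t1.png",cv2.resize(p['frame'][150:260,200:400],(800,440),interpolation=cv2.INTER_CUBIC))
E
```

```text
225.10211088152892 6.773134830273339 13.1333
225.11266927538125 7.193637800081591 13.8333
225.1132698287301 6.669897734103195 14.5333
225.08762270685 7.311727087232996 15.2333
```

View pics/t1.png

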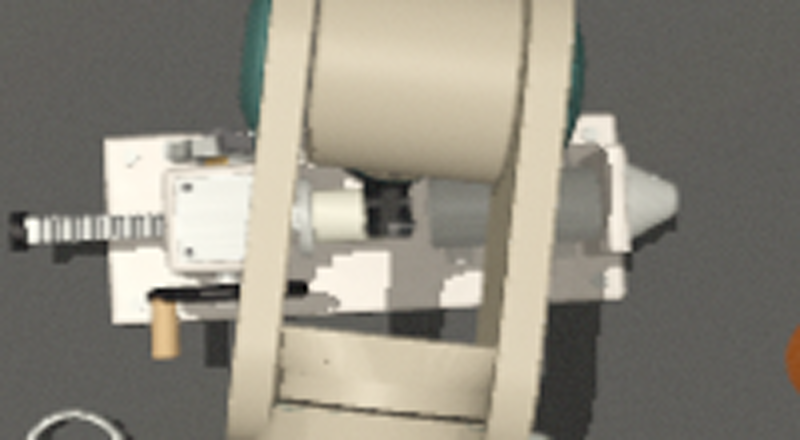

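The rack rod is out to the rear (12,230), the handwheel has turned, and the white plug (340,215) is clear of the barrel. So the ram is home, and I can release the pawl and recheck the barrel.

```bash
python3 - <<'E'
from h import *
r.movel([571,-16.8,237],max_speed=15)
r.movel([571,-16.8,290],max_speed=150)
print(r.get_state()['force'])
r.set_gripper(1)
r.move_pose([531,-170,340],down(.055))
p,T=shot("wrist");cv2.imwrite("pics/w3.png",p['frame'])
for k in "barrel pawl_tail shaft_axis".split(): print(k,tip(p,T,k))
for X in ([535.6,-107.2,98],[572,-17,160]): print(proj(p,T,X))
# tube's upper silhouette at centreline height 
for d in r.regions_of(p,"barrel")[:2]:
    m=np.argwhere(d['mask'])[:,::-1].astype(float);c=np.c_[(m-[p['cx'],p['cy']])/foc(p),np.ones(len(m))]@T[:3,:3].T
    w=T[:3,3]+c*((78-T[2,3])/c[:,2])[:,None]
    for y in (-125,-110,-95,-80,-65):
        k=abs(w[:,1]-y)<2
        if k.any(): print(y,w[k,0].min().round(1),w[k,0].max().round(1))
print(r.get_state()['clock'])
E
```

```text
[ 0.27269477 -0.06912187 -0.68374317]
barrel [(0.92, array([701.4, -46.1,  22.6])), (0.65, array([ 534.6, -106.8,   77.8])), (0.5, array([530.4, -19.1,   3.2]))]
pawl_tail []
shaft_axis []
(np.float64(283.1661620688103), np.float64(120.19183213480174))
(np.float64(354.35791606690526), np.float64(-22.383272011304484))
-95 701.9 705.7
-80 682.5 726.4
-65 659.1 731.5
-125 514.9 560.2
-110 514.2 559.0
-95 512.7 557.6
-80 512.1 557.3
-65 511.5 556.1
18.5417
```

View pics/w3.png

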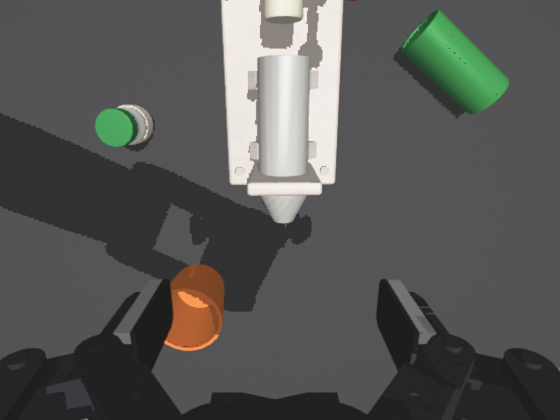

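Along the barrel the mask gives centre (536.1, -107) and yaw about 0.06. The plug is clear of its rear end. Next: grasp, ease up slightly, slide off and lift.

```bash
python3 - <<'E'
from h import *
a=.058;A=down(a);u=np.array([-np.sin(a),np.cos(a),0]);P=np.array([536.1,-107.,125.])
r.move_pose(P+[0,0,90],A)
print(r.movel(P,max_speed=100,threshold=8))
r.wait(.1);f0=r.get_state()['force']
r.set_gripper(0)
s=r.get_state();print(s['opening'],s['gripper_force'],s['force']-f0,s['tool_pos'],s['clock'])
r.movel(P+[0,0,1.5],max_speed=15);r.wait(.1)
s=r.get_state();print(s['force']-f0)
hit=r.movel(P+[0,0,1.5]+16*u,max_speed=25,threshold=10)
s=r.get_state();print(hit,s['force']-f0,s['moment'],(s['tool_pos']-P)@u,s['clock'])
E
```

```text
False
0.5155134202096847 60.924538902472705 [-3.83231089 -1.0778705   4.89753849] [ 535.71254788 -107.05629241  125.47256555] 20.7667
[ 1.10572516 -0.41517282 -2.94960221]
True [ 1.66030742 -3.46928817 -0.481565  ] [-0.44310771 -0.05706928  0.01881655] 13.258928454573743 21.675
```

```bash
python3 - <<'E'
from h import *
for i in range(2):
    r.wait(.1);s=r.get_state();print(s['force'],s['tool_pos'],s['opening'])
p,T=shot("side");cv2.imwrite("pics/s2.png",cv2.resize(p['frame'][160:310,220:420],(800,600),interpolation=cv2.INTER_CUBIC))
E
```

```text
[ 0.13591072 -3.29271686  0.35263308] [534.88047993 -93.83464375 125.6886231 ] 0.5135623424245366
[ 0.75869191 -1.99635589  2.24987207] [534.85517474 -93.87361517 125.62794301] 0.5152064476937545
```

View pics/s2.png

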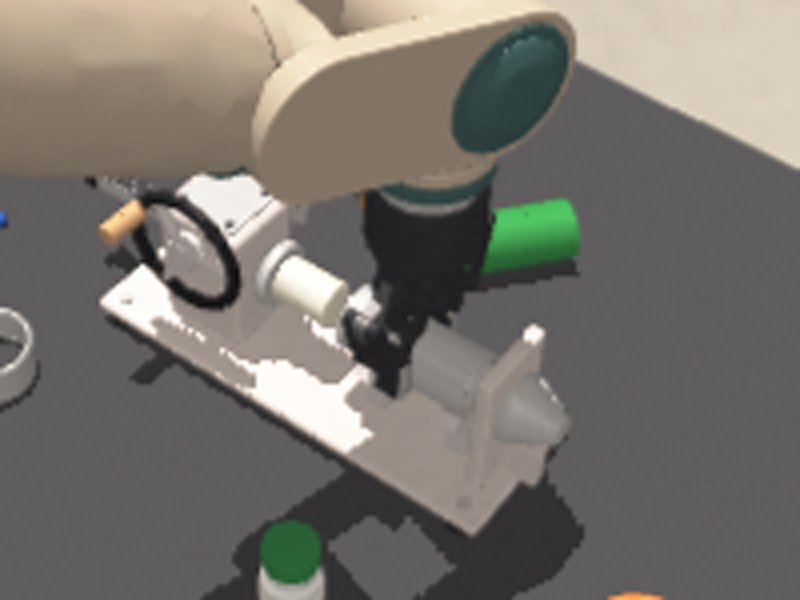

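The finger probably met the rear saddle, since the 24 mm half gap less the 11 mm half pad is 13 mm. That is already more than the 10 mm needed. I'll back off 1 mm and lift with a force guard.

```bash
python3 - <<'E'
from h import *
a=.058;u=np.array([-np.sin(a),np.cos(a),0]);P=np.array([536.1,-107.,125.])
Q=P+12.2*u; Q[2]=126.
r.movel(Q,max_speed=20);r.wait(.1);s=r.get_state();print(s['force'],s['tool_pos'])
hit=r.movel(Q+[0,0,14],max_speed=30,threshold=9)
r.wait(.1);s=r.get_state();print(hit,s['force'],s['moment'],s['tool_pos'])
if not hit:
    r.movel(Q+[0,0,110],max_speed=150);r.wait(.2)
    s=r.get_state();print(s['force'],s['moment'],s['opening'],s['clock'])
    p,T=shot("wrist");cv2.imwrite("pics/w4.png",p['frame']);p,T=shot("side");cv2.imwrite("pics/s3.png",p['frame'])
    cv2.imwrite("pics/ws.png",np.hstack([cv2.resize(cv2.imread("pics/w4.png"),(400,300)),cv2.resize(p['frame'][110:320,210:490],(400,300))]))
E
```

```text
[-1.46677267  0.1344194   0.25001864] [535.21345679 -94.61086991 125.79632847]
False [ 1.36891293 -0.46455085 -1.59889849] [-0.0011856   0.04748027  0.02328351] [535.27878585 -94.79160799 139.75770585]
[ 0.80599401 -1.11852718 -2.63328887] [ 0.01687285 -0.02803178  0.05477916] 0.5136554845319103 23.9833
```

View pics/ws.png

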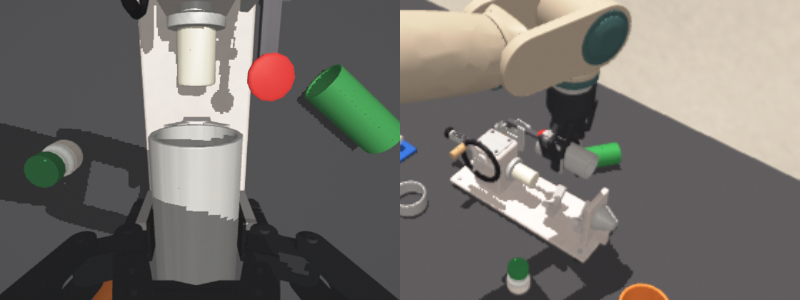

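Only the barrel was lifted; it hangs level in the fingers and clear of the plug. Now the carry to the blue stand.

```bash
python3 - <<'E'
from h import *
s=r.get_state();p,T=shot("wrist")
print('barrel in hand',[(q,(t-s['tool_pos']).round(1)) for q,t in tip(p,T,"barrel")])
tp=s['tool_pos']
r.movel([tp[0],tp[1],285],max_speed=150)
r.move_pose([436.4,332.6,285],down(.01))
r.movel([436.4,332.6,150],max_speed=120);r.wait(.2)
s=r.get_state();print(s['tool_pos'],s['force'],s['opening'],s['clock'])
p,T=shot("top");print(tip(p,T,"barrel"))
cv2.imwrite("pics/t5.png",cv2.resize(p['frame'][190:330,80:260],(720,560),interpolation=cv2.INTER_CUBIC))
p,T=shot("wrist");print('barrel in hand',[(q,(t-s['tool_pos']).round(1)) for q,t in tip(p,T,"barrel")],tip(p,T,"stand_seat"))
E
```

```text
barrel in hand [(0.86, array([ 166.6,   48.4, -215. ])), (0.72, array([ -0.1,  -1.5, -47.7]))]
[436.60785855 332.73170429 150.65550417] [-0.42618448 -0.60027674 -2.63389726] 0.5108211741883814 27.7417
[(0.94, array([704.5, -47. ,  20.5])), (0.88, array([436.3, 333.8,  99. ]))]
barrel in hand [(0.58, array([  1. ,  -1.6, -48.4]))] [(0.28, array([439.9, 330.6, 100.8]))]
```

```bash
python3 - <<'E'
from h import *
x,y=436.4,332.9
r.movel([x,y,103],max_speed=60,threshold=8);r.wait(.15)
s=r.get_state();print(s['tool_pos'],s['force'])
hit=r.movel([x,y,94.5],max_speed=8,threshold=4)
s=r.get_state();print(hit,s['tool_pos'],s['force'],s['moment'],s['clock'])
E
```

```text
[436.61455037 333.04421628 103.54733962] [ 0.23912038  0.45950341 -2.65686694]
True [436.02414307 332.87034999  98.71845949] [-0.83273511  0.13606294  3.861742  ] [ 0.01106955  0.09499531 -0.0831515 ] 29.6833
```

```bash
python3 - <<'E'
from h import *
x,y=436.2,332.9
r.movel([x,y,98.2],max_speed=8);r.wait(.2)
s=r.get_state();print(s['force'],s['moment'],s['tool_pos'])
r.set_gripper(.6);r.wait(.2);r.set_gripper(1);r.wait(.2)
print(r.get_state()['force'])
r.movel([x,y,240],max_speed=100)
r.move_pose([400,200,330],down(.01))
p,T=shot("wrist");cv2.imwrite("pics/w6.png",p['frame']);print(tip(p,T,"barrel"))
for d in r.regions_of(p,"barrel")[:1]:
    m=np.argwhere(d['mask'])[:,::-1].astype(float);c=np.c_[(m-[p['cx'],p['cy']])/foc(p),np.ones(len(m))]@T[:3,:3].T
    w=T[:3,3]+c*((50-T[2,3])/c[:,2])[:,None]
    for yy in (295,315,335,355,370):
        k=abs(w[:,1]-yy)<2
        if k.any(): print(yy,w[k,0].min().round(1),w[k,0].max().round(1))
r.move_pose([300,250,330],down(.3))
p,T=shot("side");print(tip(p,T,"barrel"));
q,T2=shot("top");print(tip(q,T2,"barrel"));
for k in "cutter_tub colour_jar ring_cutter cone_holder".split(): print(k,tip(q,T2,k))
cv2.imwrite("pics/fin.png",np.hstack([cv2.resize(cv2.imread("pics/w6.png"),(400,300)),cv2.resize(q['frame'][60:345,80:460],(400,300))]))
print(r.get_state()['clock'])
E
```

```text
[-3.10038125 -0.77242155  5.45064012] [-0.3172553   0.49949856 -0.10296767] [436.15670876 332.97232724  98.6835009 ]
[0.73437764 0.22170273 0.56630377]
[(0.95, array([702.3, -43.1,  21.8])), (0.91, array([437.5, 333. ,  50.6]))]
[(0.93, array([701.4, -49.7,  27.2])), (0.66, array([432.7, 331.9,  51.5])), (0.62, array([369.4, 162.3,  -1.8]))]
[(0.75, array([434.4, 333.8,  45.1])), (0.65, array([704.3, -46.6,  20.2])), (0.55, array([ 378.6, -128.6,   -0.7]))]
cutter_tub [(0.59, array([ 445.4, -328.8,   -0.6]))]
colour_jar [(0.81, array([ 376.8, -124.7,    2.6]))]
ring_cutter []
cone_holder [(0.58, array([8.017e+02, 1.087e+02, 1.000e-01]))]
34.5583
```

View pics/fin.png

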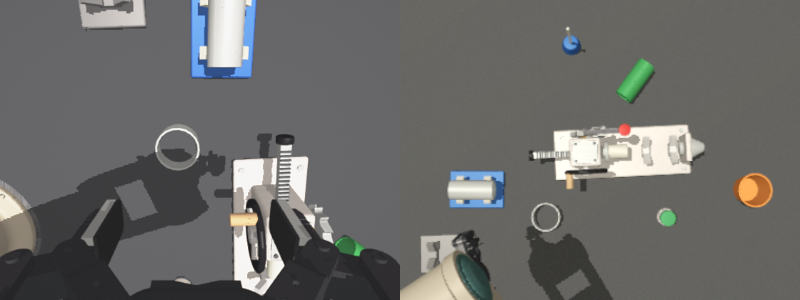

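The barrel lies straight in the blue stand's saddles (right panel, about (473,189)). The ram is home and the other things are where they were. The robot touches nothing, so I'm handing in.

```bash
python3 -c "
from workcell import r
print(r.sign_off())"
```

```text
the job is handed in; nothing more can be done
None
```

The job is handed in at about 35 s: the ram ran fully home with at most 11.4 N read on the button, the pawl was let go again (its drop onto the wheel was not checked up close), and the barrel lies in the blue stand's saddles; a finger lightly met the extruder's rear saddle during the slide, and nothing else appears to have moved.

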